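Stack the roller spacer collars on the eccentric spindle

TASK

Thread the three steel spacer collars onto the upright spindle of the grey stand in order of size: the largest at the bottom, the middle one on it, the smallest on top, each lying flat and fully home, and let go of them. The spindle is sprung and set off-centre on its stand, so feel for it gently: never lean hard on the stand or spindle and do not drop the collars. Leave the other things on the worktop where they are.

Things in the scene. Friction and masses are not known exactly. Their poses are not given: they have to be found in the camera images.
- stand: heavy fixed grey cast base, 110x110 mm, 18 mm high; origin at the centre of its underside, z up. A plain steel spindle stands on a dark eccentric disc let in flush in its top. When home, the undersides of the large, middle and small collar lie 18, 34 and 50 mm above this origin. Stand and spindle must not bear over 40 N
- stand_height (a point): point on the stand's centre line at the height of the spindle's flat top (56 mm above the base). The spindle, 19 mm diameter with a 1 mm chamfer, is NOT at this point: its axis stands 6 mm to one side in a direction that differs every time, is not measured and does not follow the stand's yaw. It gives only straight down, sprung: starts at 2 N, 1.5 N per mm, stop at 8 mm. Collars have 1.5 mm radial play
- collar_large: plain steel spacer collar (thick ring), outer diameter 60 mm, bore 22 mm, 16 mm thick, lying flat; origin at the centre of its underside, z along its bore
- collar_middle: plain steel spacer collar (thick ring), outer diameter 50 mm, bore 22 mm, 16 mm thick, lying flat; origin at the centre of its underside, z along its bore
- collar_small: plain steel spacer collar (thick ring), outer diameter 40 mm, bore 22 mm, 16 mm thick, lying flat; origin at the centre of its underside, z along its bore
- gouge_0: small carving gouge with an orange-brown turned handle, 108x25x19 mm, lying on the worktop; origin under its centre; to be left alone
- clip_a: black spring clip standing on the worktop, 26x50x35 mm; origin under its centre; to be left alone
- ink_tin_3: closed ink tin, 70 mm diameter, 63 mm tall, standing; origin under its centre; to be left alone
- tape_masking: roll of masking tape lying flat, 104 mm diameter, 25 mm tall; origin under its centre; to be left alone
- brayer_small: small hand brayer (ink roller with wooden handle), 161x136x64 mm; origin under its centre; to be left alone

How it is judged (in metres and radians):
On the way, in this order (a step that is already met when the one before it is completed fails the run):
1. the large collar lies home on the spindle (z of collar_large in the frame of stand between 0.015 and 0.021 m and horizontal distance between collar_large and stand below 0.01 m and angle between collar_large's own z axis and vertical below 0.08 rad), for 0.2 s.
2. the middle collar lies home on the spindle (z of collar_middle in the frame of stand between 0.031 and 0.037 m and horizontal distance between collar_middle and stand below 0.01 m and angle between collar_middle's own z axis and vertical below 0.08 rad), for 0.2 s.
3. the small collar lies home on the spindle (z of collar_small in the frame of stand between 0.047 and 0.053 m and horizontal distance between collar_small and stand below 0.01 m and angle between collar_small's own z axis and vertical below 0.08 rad), for 0.2 s.
At the end, for the whole second after the job is handed in: all three collars threaded on the spindle, large at the bottom, then middle, then small: undersides 18, 34 and 50 mm (each within 3 mm) above the stand's origin, centres within 10 mm of the stand's centre line, tilted less than 0.08 rad, at rest and released (all of step 1 and all of step 2 and all of step 3 and contact force between the fingers and collar_large below 0.1 N and contact force between the fingers and collar_middle below 0.1 N and contact force between the fingers and collar_small below 0.1 N and linear speed of each of collar_large, collar_middle, collar_small below 0.01 m/s); the robot touches nothing.
It fails at once if more than 40 N on the stand or its spindle (contact force between stand and anything else above 40 N).
It fails at once if a collar dropped: threaded on the spindle and faster than 0.45 m/s ((linear speed of collar_large above 0.45 m/s and horizontal distance between collar_large and stand below 0.01 m and z of collar_large in the frame of stand below 0.07 m) or (linear speed of collar_middle above 0.45 m/s and horizontal distance between collar_middle and stand below 0.01 m and z of collar_middle in the frame of stand below 0.07 m) or (linear speed of collar_small above 0.45 m/s and horizontal distance between collar_small and stand below 0.01 m and z of collar_small in the frame of stand below 0.07 m)).
It fails at once if a bystander moved by more than 30 mm (distance of any of gouge_0, clip_a, ink_tin_3, tape_masking, brayer_small from where it was at the start of the episode above 0.03 m).
It also fails if it takes over 72 s, if anything falls off the work surface, if the arm or the gripper's body presses on something with over 40 N, if the wrist force passes 120 N, or if a joint passes its speed limit or range.

ROBOT

A 6-joint arm with a two-finger parallel gripper is mounted at the origin on a cart in front of the work surface, level with it; the furniture and walls round the work are solid. World frame = base frame: x ahead of the robot, y to its left, z up, the work surface at z = 0. Lengths are in m, angles in degrees, forces in N, time in s.
With the tool pointing down it reaches from about 0.3 to 0.75 m from the base axis. Payload 8.5 kg.
Tool frame: the origin (TCP) lies midway between the tips of the shut fingers; the grasp point (between the pads) lies env.tcp_to_grasp behind it (env.tcp_to_grasp is the distance from the TCP to the grasp point, in m); z points along the fingers, y is the line along which they close (so a half turn about z gives the same grasp; the last joint's range is limited). The gripper opens to 85 mm and grips with 20 to 120 N. Pads are 22 mm wide; open, the fingers measure 114 mm over their backs; the gripper's body (76 mm by 85 mm) begins 54 mm behind the grasp point. The pads swing forward as they close: fully open they stand 13 mm farther back than shut.
Start: joints at [-85.789, 21.807, 74.336, -0, 83.858, -12.336], TCP at [0.157, -0.527, 0.231] pointing down, gripper open.
Joint ranges: [-178.18, 178.18], [-50.72, 133.34], [12.68, 142.11], [-81.47, 261.47], [9.98, 163.14], [-165.26, 165.26]. Speed limits (degrees/s): [136.94, 136.94, 180, 180, 180, 180].

INTERFACE

Orientations are given as a 3x3 rotation matrix whose columns are the frame's x, y, z axes.
In Python, from rig import observe, optics, job, env gives the robot as it stands. The module is installed in compiled form; this text tells all that it offers.
- The arm moves only by the shell command python3 -m jog 'ROWS' [FORCE]. ROWS is JSON, a list of rows, each a list of 7 numbers: the turn, a rotation vector about the tool's x, y, z in rad, then the shift along the tool's x, y, z in m, then the opening in per cent of the stroke, from 0 (shut) to 100 (fully open). A call has 1 to 10 rows; each row shifts and turns the commanded pose from where the row before left it, along the tool's axes as they then stand; what a row does not reach is not made up. A row lasts 1/8 s, in which the tool goes at most 62.5 mm and 10.7 degrees, less where a joint would pass 70% of its speed; a pose out of reach is approached as far as the arm can. A call is refused whole if a number of a shift passes 0.0625 or a number of a turn 0.188, either way. A call with a gripper value outside its range is refused whole. The fingers move at their own pace and stop on an object; FORCE is the grip in N (left out, the last holds). Time passes only in rows, so rows that do not move let the fingers close. It gives the time, the measured TCP pose, the force, the opening and the grip force at its end, in the units of the state.
- observe(): the state, without advancing time (a new reading comes with each control period).
- optics.get_image(name): name is "side" or "top"; returns a dict with "pixels" (384x512x3 uint8, red, green, blue), "mtx" (3x3 intrinsics, pixels), "rvec" (rotation vector, rad) and "tvec" (3), from world to camera coordinates, as OpenCV has them. Camera axes: x right, y down, z forward; pixel columns grow to the right and rows downward; lengths in m; the calibration is good to about 2 mm. A picture is of the moment at which its call begins. There is no depth.
- job.close_job(): hands the job in; it is judged then, once.
The state is a dict: "time_s": time; "q": joint angles; "qvel": joint speeds; "joint_efforts": joint torques, N m; "position": TCP position; "tool_rot": TCP orientation; "ft_force": force on the tool from outside, world axes, zero at the start; "wrist_torque": the same for the moment, N m; "grip_width": finger opening in m; "gripper_force": force on a finger pad.
Only numpy, scipy, OpenCV 4.12 (cv2) and the standard library are available. Lean on these libraries where they do the work, as an engineer would, in place of code of your own. Each camera call takes 0.05 s, during which the arm holds its last target. There are 200 camera calls.

## Working session

There is one attempt and no reset: what is moved stays moved. The work goes in short steps, Python scripts to look and compute and a shell command to move; the robot and the scene stay as the last step left them, time stands still between calls to the robot, and variables do not carry over. Pictures are saved under pics/ and viewed, at most 10 in all, crops included, and the job is handed in when it is done.

```bash
mkdir -p pics; python3 - <<'E'
from rig import observe,optics,env
import cv2,numpy as np
for n in("side","top"):
    d=optics.get_image(n); cv2.imwrite(f"pics/{n}0.png",d["pixels"][:,:,::-1])
    R=cv2.Rodrigues(d["rvec"])[0]; print(n,np.round(-R.T@np.ravel(d["tvec"]),3),np.round(R[2],2),d["mtx"][0,0])
s=observe(); print(s["time_s"],s["position"],np.round(s["tool_rot"],3),s["grip_width"],env.tcp_to_grasp,s["ft_force"])
E
```

```text
side [0.136 0.789 0.455] [ 0.39 -0.85 -0.37] 372.7387840103788
top [ 0.413 -0.051  1.025] [ 0.09 -0.01 -1.  ] 367.1879540382422
0.1 [ 0.15661799 -0.52695874  0.23077006] [[ 0.959  0.285 -0.   ]
 [ 0.285 -0.959  0.001]
 [ 0.    -0.001 -1.   ]] 0.08506608028984276 0.0187 [0.11124574 0.15872956 0.34311664]
```

View pics/top0.png

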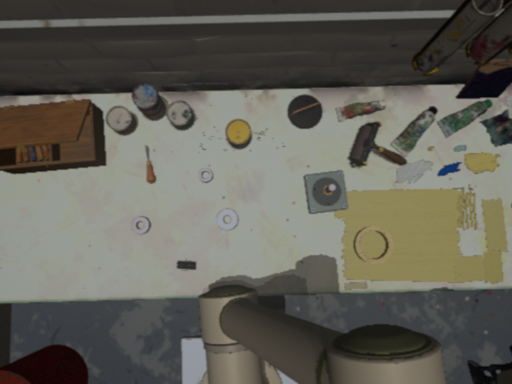

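View pics/side0.png

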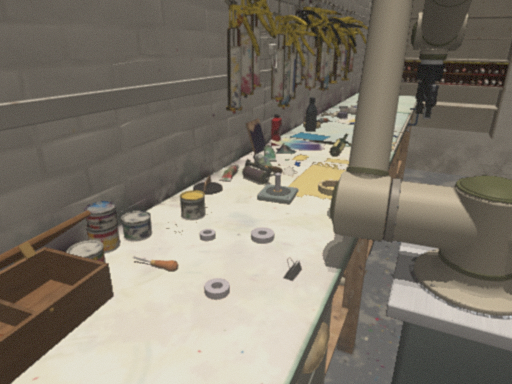

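Top view: large collar at (227,219), middle at (141,225), small at (206,175), stand at (326,192) with its spindle near (331,187). The clip is at (186,265) and the gouge at (150,165). The side view shows the same layout. Next I'll look at enlarged crops.

```bash
cat > h.py <<'E'
import cv2,numpy as np
from rig import observe,optics
def cam(n):
    d=optics.get_image(n); return d
def ray(d,u,v):
    R=cv2.Rodrigues(np.float64(d["rvec"]))[0]; c=-R.T@np.ravel(d["tvec"])
    return c,R.T@np.linalg.inv(d["mtx"])@np.array([u,v,1.])
def onz(d,u,v,z):
    c,r=ray(d,u,v); return c+r*(z-c[2])/r[2]
def proj(d,p): return cv2.projectPoints(np.float64(p).reshape(-1,3),d["rvec"],d["tvec"],d["mtx"],None)[0].reshape(-1,2)
E
python3 - <<'E'
from h import *
d=cam("top"); s=cam("side")
def crop(d,u,v,h,k): 
    p=d["pixels"][v-h:v+h,u-h:u+h,::-1]; return cv2.resize(p,(260,260),interpolation=cv2.INTER_NEAREST)
a=np.hstack([crop(d,227,219,20,0),crop(d,141,225,20,0),crop(d,326,192,26,0)])
b=np.hstack([crop(d,206,175,20,0),crop(s,262,235,20,0),crop(s,278,188,26,0)])
cv2.imwrite("pics/c1.png",np.vstack([a,b]))
for u,v in((227,219),(141,225),(206,175)): print(d["pixels"][v-14:v+15:2,u].tolist(), onz(d,u,v,.016))
E
```

```text
[[154, 159, 150], [146, 150, 140], [145, 147, 151], [154, 158, 164], [154, 158, 166], [121, 122, 121], [155, 159, 152], [154, 158, 149], [154, 158, 148], [131, 131, 131], [153, 158, 165], [153, 158, 166], [147, 151, 156], [148, 151, 141], [154, 152, 142]] [0.46677942 0.02626471 0.016     ]
[[154, 152, 143], [153, 152, 142], [145, 144, 134], [143, 136, 140], [154, 150, 155], [120, 117, 115], [153, 150, 140], [153, 151, 140], [149, 146, 136], [142, 136, 137], [154, 150, 154], [142, 138, 141], [147, 146, 138], [153, 152, 144], [153, 152, 144]] [0.45691817 0.26226318 0.016     ]
[[154, 158, 150], [154, 157, 151], [154, 159, 150], [151, 154, 148], [150, 147, 151], [110, 111, 111], [154, 158, 151], [154, 159, 151], [149, 153, 146], [151, 148, 151], [117, 116, 120], [142, 145, 139], [153, 159, 151], [155, 159, 151], [154, 158, 150]] [0.59070833 0.08206001 0.016     ]
```

View pics/c1.png

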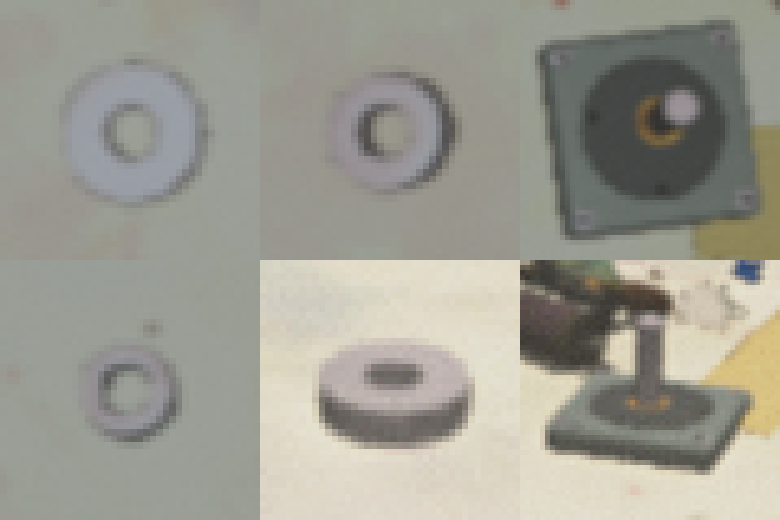

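The crops show the three faces cleanly against the table, and the bright spindle top at about (332.4,187.4) in the top view. The gold ring at the spindle's foot is near (327.7,190).

```bash
cat >> h.py <<'E'
def blob(d,u,v,h,f,off=0.5):
    p=d["pixels"][v-h:v+h,u-h:u+h].astype(int)
    p=cv2.resize(p.astype(np.float32),None,fx=6,fy=6,interpolation=cv2.INTER_CUBIC)
    m=f(p).astype(np.uint8)
    cs,_=cv2.findContours(m,cv2.RETR_EXTERNAL,cv2.CHAIN_APPROX_NONE)
    c=max(cs,key=cv2.contourArea); e=cv2.fitEllipse(cv2.convexHull(c))
    return u-h+(e[0][0]+.5)/6-.5, v-h+(e[0][1]+.5)/6-.5, e[1][0]/6,e[1][1]/6,c
def face(p): return (p[:,:,2]-p[:,:,1]>-1)&(p[:,:,0]>128)
E
python3 - <<'E'
from h import *
d=cam("top"); s=cam("side")
for n,u,v,h in(("L",227,219,16),("M",141,225,16),("S",206,175,12)):
    b=blob(d,u,v,h,face); w=onz(d,b[0],b[1],.016); print(n,np.round(b[:4],2),np.round(w,4))
    q=proj(s,w)[0].astype(int)
    try:
        b=blob(s,q[0],q[1],18,lambda p:(p[:,:,2]-p[:,:,1]>-3)&(p[:,:,0]>150)); print("  side",np.round(b[:4],2),np.round(onz(s,b[0],b[1],.016),4))
    except Exception as e: print(e)
b=blob(d,332,187,7,lambda p:p.mean(2)>115); print("spT",np.round(b[:4],2),np.round(onz(d,b[0],b[1],.056),4))
st=blob(d,326,192,28,lambda p:(p[:,:,1]<125)&(p[:,:,0]-p[:,:,2]<12)); 
r=cv2.minAreaRect(st[4]); print("stand",r, np.round(onz(d,326-28+r[0][0]/6,192-28+r[0][1]/6,.015),4))
print(s["pixels"][160:200:4,278].tolist())
E
```

```text
L [226.8  218.94  21.31  21.67] [0.467  0.0268 0.016 ]
  side [264.6  231.51   7.24  18.6 ] [0.4636 0.0245 0.016 ]
M [139.56 224.75  16.73  17.5 ] [0.4577 0.2662 0.016 ]
  side [216.48 285.77  14.31  24.32] [0.4575 0.2711 0.016 ]
S [204.87 174.34  13.    13.94] [0.5927 0.0852 0.016 ]
  side [209.98 231.89   5.57   8.29] [0.5856 0.0858 0.016 ]
spT [331.81 186.91   6.32   6.5 ] [ 0.5424 -0.2576  0.056 ]
stand ((166.96463012695312, 168.5651092529297), (242.69021606445312, 246.15472412109375), 82.48784637451172) [ 0.5338 -0.249   0.015 ]
[[219, 210, 191], [159, 147, 126], [88, 73, 59], [114, 107, 101], [99, 93, 90], [102, 97, 95], [109, 103, 98], [110, 100, 97], [104, 99, 88], [132, 136, 126]]
```

```bash
python3 -m jog '[[0,0,0.145,0,0,0,100],[0,0,0.145,0,0,0,100],[0,0,0,0.026,-0.0462,0,100],[0,0,0,0.026,-0.0462,0,100],[0,0,0,0.026,-0.0462,0,100],[0,0,0,0.026,-0.0462,0,100],[0,0,0,0.026,-0.0462,0,100],[0,0,0,0.026,-0.0462,0,100],[0,0,0,0.026,-0.0462,0,100],[0,0,0,0.026,-0.0462,0,100]]' 30
python3 -m jog '[[0,0,0,0.026,-0.0462,0,100],[0,0,0,0.026,-0.0462,0,100],[0,0,0,0.026,-0.0462,0,100],[0,0,0,0.026,-0.0462,0,100],[0,0,0,0,0,0,100],[0,0,0,0,0,0,100]]'
cat > st.py <<'E'
from h import *
s=observe();R=s["tool_rot"]
print(round(s["time_s"],2),"p",np.round(s["position"],4),"yaw",round(np.degrees(np.arctan2(R[1,0],R[0,0])),2),"z",np.round(R[:,2],4),"F",np.round(s["ft_force"],2),"T",np.round(s["wrist_torque"],3),"w",round(s["grip_width"],4),"gf",np.round(s["gripper_force"],1),"q6",np.round(s["q"][5],0))
E
python3 st.py
```

```text
time_s: 1.55
position: [0.3657, -0.1563, 0.2315]
tool_rot: [[1.0, -0.002, 0.001], [-0.002, -1.0, -0.0], [0.001, 0.0, -1.0]]
ft_force: [0.6, -1.2, 0.4]
grip_width: 0.0851
gripper_force: 0.0
time_s: 2.3
position: [0.469, 0.0265, 0.2312]
tool_rot: [[1.0, -0.001, -0.001], [-0.001, -1.0, -0.0], [-0.001, 0.0, -1.0]]
ft_force: [0.6, -0.8, 0.7]
grip_width: 0.0855
gripper_force: 0.0
2.3 p [0.469  0.0265 0.2312] yaw -0.05 z [-5.e-04 -2.e-04 -1.e+00] F [ 0.56 -0.77  0.73] T [-0.004 -0.019  0.023] w 0.0855 gf 0.0 q6 79.0
```

```bash
python3 -m jog '[[0,0,0,-0.002,0,0.05,100],[0,0,0,0,0,0.05,100],[0,0,0,0,0,0.05,100],[0,0,0,0,0,0.05,100],[0,0,0,0,0,0.032,100],[0,0,0,0,0,0,60],[0,0,0,0,0,0,60],[0,0,0,0,0,0,60],[0,0,0,0,0,0,60]]' 20 >/dev/null
python3 st.py
```

```text
3.42 p [4.677e-01 2.660e-02 3.000e-04] yaw -0.07 z [ 1.8e-03 -5.0e-04 -1.0e+00] F [-1.56 -0.31  5.21] T [-0.188  0.232 -0.004] w 0.0576 gf 23.8 q6 79.0
```

```bash
python3 -m jog '[[0,0,0,0,0,0,100],[0,0,0,0,0,-0.002,100],[0,0,0,0,0,0,100]]' >/dev/null; python3 st.py
python3 -m jog '[[0,0,0.175,0,0,0,100],[0,0,0.175,0,0,0,100],[0,0,0.175,0,0,0,100],[0,0,0.175,0,0,0,100],[0,0,0.175,0,0,0,100],[0,0,0.175,0,0,0,100],[0,0,0.175,0,0,0,100],[0,0,0.175,0,0,0,100],[0,0,0.171,0,0,0,100],[0,0,0,0,0,0,100]]' >/dev/null; python3 st.py
python3 -m jog '[[0,0,0,0,0,0,60],[0,0,0,0,0,0,60],[0,0,0,0,0,0,60],[0,0,0,0,0,0,60],[0,0,0,0,0,0,60]]' >/dev/null; python3 st.py
```

```text
3.8 p [0.4674 0.0268 0.0015] yaw -0.06 z [ 4.e-04 -1.e-04 -1.e+00] F [ 1.23 -0.74 -0.33] T [ 0.016  0.012 -0.028] w 0.0857 gf 0.0 q6 79.0
5.05 p [0.4649 0.0176 0.0008] yaw -89.43 z [ 0.0046  0.0182 -0.9998] F [ 0.54  0.5  -0.32] T [ 0.062  0.029 -0.062] w 0.0855 gf 0.0 q6 165.0
5.67 p [0.4655 0.0181 0.0014] yaw -89.37 z [ 0.0061  0.0178 -0.9998] F [-0.97  0.14  6.32] T [-0.04   0.012 -0.01 ] w 0.0598 gf 20.2 q6 165.0
```

```bash
python3 -m jog '[[0,0,0,0,0,0,100],[0,0,-0.173,0,0,0,100],[0,0,-0.173,0,0,0,100],[0,0,-0.173,0,0,0,100],[0,0,-0.173,0,0,0,100],[0,0,-0.173,0,0,0,100],[0,0,-0.173,0,0,0,100],[0,0,-0.173,0,0,0,100],[0,0,-0.173,0,0,0,100],[0,0,-0.173,0,0,0,100]]' >/dev/null; python3 -m jog '[[0,0,0,0,0,0,100]]'>/dev/null;python3 st.py
python3 - <<'E'
from h import *
d=cam("top");b=d["pixels"][195:243,200:255,::-1];s=cam("side")["pixels"][200:260,225:300,::-1]
cv2.imwrite("pics/g1.png",np.hstack([cv2.resize(b,(390,340)),cv2.resize(s,(400,340))]))
E
```

```text
7.05 p [0.4649 0.0182 0.0008] yaw -0.27 z [ 0.0044  0.0184 -0.9998] F [ 0.13 -0.03  0.64] T [ 0.003  0.029 -0.007] w 0.0857 gf 0.0 q6 76.0
```

View pics/g1.png

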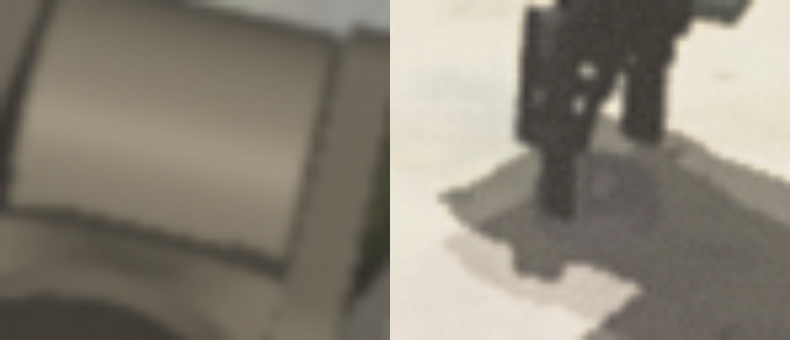

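```bash
python3 -m jog '[[-0.0184,-0.0044,-0.0047,0,0,0,100],[0,0,0,0.0005,-0.0085,-0.001,100],[0,0,0,0,0,0,100]]' >/dev/null;python3 st.py
python3 -m jog '[[0,0,0,0,0,0,60],[0,0,0,0,0,0,60],[0,0,0,0,0,0,60],[0,0,0,0,0,0,60],[0,0,0,0,0,0,60]]' 25 >/dev/null; python3 st.py
python3 -m jog '[[0,0,0,0,0,-0.02,60],[0,0,0,0,0,-0.05,60],[0,0,0,0,0,-0.03,60],[0,0,0,0,0,0,60],[0,0,0,0,0,0,60]]' >/dev/null; python3 st.py
```

```text
7.53 p [0.4654 0.0272 0.0019] yaw 0.1 z [ 4.e-04  0.e+00 -1.e+00] F [ 0.93  0.89 -1.18] T [-0.041  0.027 -0.086] w 0.0854 gf 0.0 q6 79.0
8.15 p [0.4655 0.0265 0.002 ] yaw 0.06 z [ 5.e-04 -0.e+00 -1.e+00] F [-1.49  1.24  5.7 ] T [ 0.296  0.21  -0.073] w 0.0573 gf 27.0 q6 79.0
8.78 p [0.4648 0.0265 0.1007] yaw 0.06 z [-1.6e-03  3.0e-04 -1.0e+00] F [ 0.19  0.65 -1.36] T [ 0.006 -0.     0.026] w 0.0574 gf 28.3 q6 79.0
```

```bash
python3 - <<'E'
from h import *
s=cam("side"); q=proj(s,[.465,.0265,.1])[0].astype(int); print(q)
b=s["pixels"][q[1]-60:q[1]+90,q[0]-90:q[0]+90,::-1]
cv2.imwrite("pics/g2.png",cv2.resize(b,(720,600),interpolation=cv2.INTER_CUBIC))
E
python3 st.py
```

```text
[264 200]
8.82 p [0.4647 0.0265 0.1005] yaw 0.06 z [-2.4e-03  4.0e-04 -1.0e+00] F [-0.38 -0.18 -0.82] T [-0.045 -0.035 -0.011] w 0.0575 gf 28.3 q6 79.0
```

View pics/g2.png

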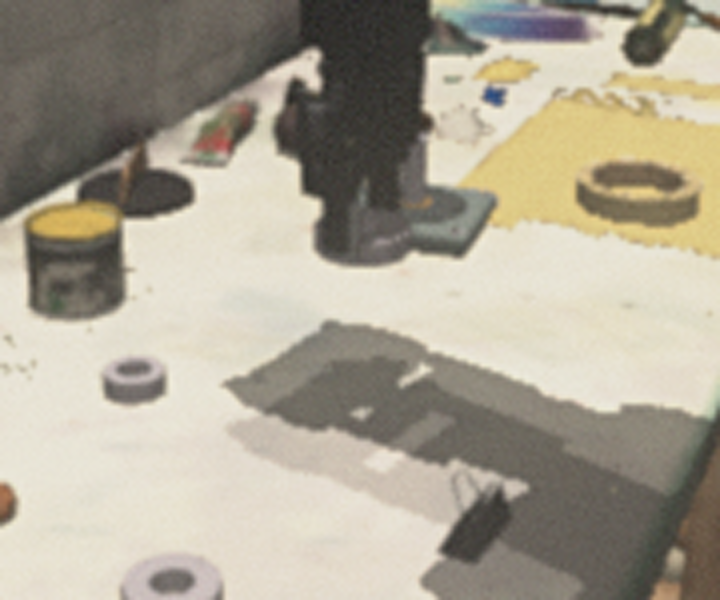

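The collar is held level between the fingers, roughly centred at about (364,240) in the crop. I'll refine the spindle estimate from the saved first pictures.

```bash
python3 - <<'E'
from h import *
d=cam("top");s=cam("side")
d["pixels"]=cv2.imread("pics/top0.png")[:,:,::-1]; s["pixels"]=cv2.imread("pics/side0.png")[:,:,::-1]
for t in(105,115,125):
    b=blob(d,332,187,7,lambda p:p.mean(2)>t); print("top",np.round(b[:4],2),np.round(onz(d,b[0],b[1],.056),4))
sc=[(559,61),(719,39),(747,199),(584,218)]
w=np.array([onz(d,300+(x-520)/5-.5,166+y/5-.5,.018) for x,y in sc]); print("stand",np.round(w.mean(0),4), np.round(w[:,:2],3).tolist())
# side spindle: dark columns rows 176..188
p=s["pixels"].mean(2); print(np.round(p[170:192:2,268:290]).astype(int))
for z in(.03,.05): print(proj(s,[.541,-.258,z]),proj(s,[.545,-.262,z]))
print("sidetop",onz(s,277.6,173.4,.056))
E
```

```text
top [331.85 186.89   6.74   6.93] [ 0.5424 -0.2577  0.056 ]
top [331.81 186.91   6.31   6.47] [ 0.5424 -0.2576  0.056 ]
top [331.81 186.94   5.84   5.95] [ 0.5423 -0.2576  0.056 ]
stand [ 0.5357 -0.2489  0.018 ] [[0.575, -0.199], [0.585, -0.288], [0.495, -0.299], [0.487, -0.209]]
[[ 63  63  62  58  60  57  60  61  69  63  62  64  58  77 134 190 190 189
  198 196 198 193]
 [ 60  57  76 130 151 116  86  76  83 106 107  92  79 103 152 161 179 190
  191 198 194 197]
 [ 59  60  85 110 116 103 100 123 153 170 172 158 161 187 201 180 180 188
  197 195 185 188]
 [ 66  87 126 153 183 200 187 126  93  93  94  93 137 196 212 210 208 210
  209 208 204 204]
 [103 149 208 210 207 210 194 125  91  97  93  95 142 205 209 210 211 211
  207 208 207 208]
 [117 180 207 208 206 211 189 120  88  98  99  99 138 202 214 209 211 210
  212 208 212 209]
 [111 149 190 204 204 208 192 119  87  99 100 105 147 207 213 212 212 214
  214 214 214 214]
 [128 126 152 174 186 192 179 123  91  96 102 106 155 207 220 217 217 214
  217 215 215 208]
 [141 133 131 124 128 121 111  96  98 101 102  98 115 133 152 151 159 167
  184 188 177 169]
 [ 99  93  90  98  98  95  87  95  97 101 107  95  95  96  95  93  93 100
  104 106 124 129]
 [ 95  96  93  97 102 111 127 105 101 105 106 107 121 120 100  97  95  94
   93  96  96 101]]
[[277.97898834 185.5947624 ]] [[277.28823914 185.00616188]]
[[278.16705838 179.74358686]] [[277.47126997 179.17544247]]
sidetop [ 0.55957911 -0.29897347  0.056     ]
```

```bash
python3 -m jog '[[0,0,0,0.0105,0.04,-0.03,60],[0,0,0,0.0105,0.04,0,60],[0,0,0,0.0105,0.04,0,60],[0,0,0,0.0105,0.04,0,60],[0,0,0,0.0105,0.04,0,60],[0,0,0,0.0105,0.04,0,60],[0,0,0,0.0105,0.0405,0,60],[0,0,0,0,0,0.02,60],[0,0,0,0,0,0,60],[0,0,0,0,0,0,60]]' 35 >/dev/null; python3 st.py
```

```text
10.18 p [ 0.5393 -0.2535  0.112 ] yaw 0.1 z [ 0.e+00  2.e-04 -1.e+00] F [ 0.48  0.2  -0.85] T [0.001 0.013 0.04 ] w 0.0576 gf 43.0 q6 53.0
```

```bash
python3 -m jog '[[0,0,0,-0.0005,0.0005,0.03,60],[0,0,0,0,0,0,60],[0,0,0,0,0,0,60]]' >/dev/null; python3 st.py; python3 -m jog '[[0,0,0,0,0,0.004,60],[0,0,0,0,0,0,60]]' >/dev/null; python3 st.py; python3 -m jog '[[0,0,0,0,0,0.002,60],[0,0,0,0,0,0,60]]' >/dev/null; python3 st.py;  python3 - <<'E'
from h import *
s=cam("side"); q=proj(s,[.5385,-.254,.07])[0].astype(int); print(q)
b=s["pixels"][q[1]-30:q[1]+30,q[0]-35:q[0]+35,::-1]
cv2.imwrite("pics/g3.png",cv2.resize(b,(700,600),interpolation=cv2.INTER_CUBIC))
E
```

```text
10.55 p [ 0.5393 -0.2545  0.0832] yaw 0.09 z [ 0.0017 -0.001  -1.    ] F [ 0.03 -0.18 -2.14] T [-0.028 -0.013  0.   ] w 0.057 gf 43.0 q6 53.0
10.8 p [ 0.5389 -0.2544  0.0782] yaw 0.08 z [ 7.e-04 -4.e-04 -1.e+00] F [ 0.61  0.5  -1.31] T [ 0.02  -0.037 -0.005] w 0.0576 gf 43.0 q6 53.0
11.05 p [ 0.5389 -0.2545  0.076 ] yaw 0.07 z [ 7.e-04 -3.e-04 -1.e+00] F [0.19 0.41 0.22] T [-0.041 -0.01   0.014] w 0.057 gf 43.2 q6 53.0
[278 174]
```

View pics/g3.png

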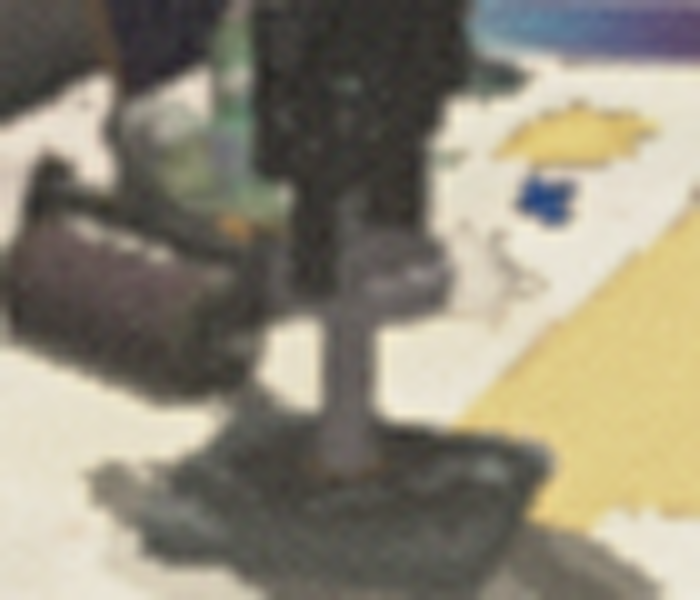

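The collar sits over the spindle. The spindle axis is at column 350 of the crop, and the collar spans roughly 255 to 448, so they line up in this direction to within a few mm. Contact is just beginning, so I'll keep feeling.

```bash
python3 -m jog '[[0,0,0,0,0,0.0015,60],[0,0,0,0,0,0,60]]' >/dev/null; python3 st.py; python3 -m jog '[[0,0,0,0,0,0.0015,60],[0,0,0,0,0,0,60],[0,0,0,0,0,0,60]]' >/dev/null; python3 st.py;python3 -m jog '[[0,0,0,0,0,0,60]]' >/dev/null; python3 st.py
```

```text
11.35 p [ 0.5391 -0.2543  0.0744] yaw 0.07 z [ 1.2e-03  1.0e-04 -1.0e+00] F [ 1.53  1.08 -0.83] T [ 0.147 -0.349 -0.027] w 0.057 gf 43.1 q6 53.0
11.72 p [ 0.539  -0.2543  0.0728] yaw 0.07 z [ 9.e-04  0.e+00 -1.e+00] F [ 3.74  1.13 -1.81] T [ 0.256 -0.721  0.044] w 0.0572 gf 43.1 q6 53.0
11.85 p [ 0.539  -0.2544  0.0728] yaw 0.07 z [ 8.e-04 -0.e+00 -1.e+00] F [ 3.83  1.72 -2.14] T [ 0.307 -0.733  0.02 ] w 0.0572 gf 43.0 q6 53.0
```

```bash
python3 -m jog '[[0,0,0,0.0012,-0.0005,0,60],[0,0,0,0,0,0,60],[0,0,0,0,0,0,60]]' >/dev/null; python3 st.py; python3 -m jog '[[0,0,0,0,0,0.003,60],[0,0,0,0,0,0,60],[0,0,0,0,0,0,60]]' >/dev/null; python3 st.py
```

```text
12.22 p [ 0.5396 -0.254   0.0728] yaw 0.07 z [-4.e-04  1.e-04 -1.e+00] F [ 0.04 -0.7  -2.03] T [ 0.022 -0.036 -0.014] w 0.0571 gf 43.0 q6 53.0
12.6 p [ 0.5399 -0.2539  0.0699] yaw 0.07 z [ 3.e-04 -1.e-04 -1.e+00] F [-0.28  0.09 -1.72] T [-0.012  0.007 -0.031] w 0.0572 gf 43.0 q6 53.0
```

```bash
python3 -m jog '[[0,0,0,0.0007,-0.0003,0,60],[0,0,0,0,0,0.01,60],[0,0,0,0,0,0.01,60],[0,0,0,0,0,0,60]]' >/dev/null; python3 st.py; python3 -m jog '[[0,0,0,0,0,0.01,60],[0,0,0,0,0,0.01,60],[0,0,0,0,0,0.005,60],[0,0,0,0,0,0,60],[0,0,0,0,0,0,60]]' >/dev/null; python3 st.py
python3 -m jog '[[0,0,0,0,0,0.002,60],[0,0,0,0,0,0,60]]' >/dev/null; python3 st.py
```

```text
13.1 p [ 0.5402 -0.2533  0.0486] yaw 0.07 z [-0.0016  0.0014 -1.    ] F [ 0.37  0.01 -2.3 ] T [ 0.051  0.013 -0.024] w 0.0571 gf 43.0 q6 53.0
13.72 p [ 0.5408 -0.2537  0.0251] yaw 0.07 z [ 8.e-04 -4.e-04 -1.e+00] F [-0.45 -0.49 -0.88] T [-0.043  0.037 -0.018] w 0.0573 gf 43.0 q6 53.0
13.97 p [ 0.5407 -0.2536  0.0229] yaw 0.07 z [ 4.e-04 -1.e-04 -1.e+00] F [ 0.35  0.08 -2.02] T [ 0.038 -0.026  0.037] w 0.0569 gf 43.0 q6 53.0
```

```bash
for i in 1; do python3 -m jog '[[0,0,0,0,0,0.0015,60],[0,0,0,0,0,0,60]]' >/dev/null; python3 st.py; python3 -m jog '[[0,0,0,0,0,0.001,60],[0,0,0,0,0,0,60]]' >/dev/null; python3 st.py; python3 -m jog '[[0,0,0,0,0,0.0007,60],[0,0,0,0,0,0,60]]' >/dev/null; python3 st.py; done
```

```text
14.22 p [ 0.5406 -0.2536  0.0213] yaw 0.07 z [ 2.e-04  1.e-04 -1.e+00] F [-0.69 -0.39 -1.33] T [-0.07   0.034 -0.04 ] w 0.0568 gf 43.0 q6 53.0
14.47 p [ 0.5407 -0.2536  0.0203] yaw 0.07 z [ 3.e-04  1.e-04 -1.e+00] F [-0.2  -1.48 -1.57] T [ 0.052 -0.016  0.009] w 0.0574 gf 43.0 q6 53.0
14.72 p [ 0.5407 -0.2537  0.0202] yaw 0.07 z [ 7.e-04 -3.e-04 -1.e+00] F [-1.96  1.07  4.29] T [0.216 0.319 0.009] w 0.057 gf 43.6 q6 53.0
```

```bash
python3 -m jog '[[0,0,0,0,0,0,100],[0,0,0,0,0,0,100],[0,0,0,0,0,0,100],[0,0,0,0,0,-0.01,100],[0,0,0,0,0,-0.05,100],[0,0,0,0,0,-0.05,100]]' >/dev/null; python3 st.py
python3 -m jog '[[0,0,0,-0.0077,-0.0473,0,100],[0,0,0,-0.0077,-0.0473,0,100],[0,0,0,-0.0077,-0.0473,0,100],[0,0,0,-0.0077,-0.0473,0,100],[0,0,0,-0.0077,-0.0473,0,100],[0,0,0,-0.0077,-0.0473,0,100],[0,0,0,-0.0077,-0.0473,0,100],[0,0,0,-0.0077,-0.0473,0,100],[0,0,0,-0.0077,-0.0473,0,100],[0,0,0,-0.0077,-0.0473,0,100]]' >/dev/null
python3 -m jog '[[0,0,0,-0.0077,-0.0473,0,100],[0,0,0,0,0,0,100],[0,0,0,0,0,0,100]]' >/dev/null; python3 st.py
python3 - <<'E'
from h import *
d=cam("top"); s=cam("side")
def crop(d,u,v,h): return cv2.resize(d["pixels"][v-h:v+h,u-h:u+h,::-1],(380,380),interpolation=cv2.INTER_CUBIC)
cv2.imwrite("pics/g4.png",np.hstack([crop(d,326,192,26),crop(s,278,188,26)]))
for t in(105,):
    b=blob(d,331,188,7,lambda p:p.mean(2)>t); print("top",np.round(b[:4],2),np.round(onz(d,b[0],b[1],.074),4))
E
```

```text
15.47 p [ 0.5405 -0.2535  0.1315] yaw 0.07 z [ 2.e-04  1.e-04 -1.e+00] F [-0.52  0.05  0.16] T [-0.014  0.008 -0.016] w 0.0853 gf 0.0 q6 53.0
17.1 p [0.4554 0.2663 0.13  ] yaw 0.08 z [ 9.e-04 -2.e-04 -1.e+00] F [ 0.21 -0.66 -0.23] T [ 0.007 -0.006 -0.027] w 0.0854 gf 0.0 q6 107.0
top [330.38 187.62  19.22  19.57] [ 0.5382 -0.2499  0.074 ]
```

View pics/g4.png

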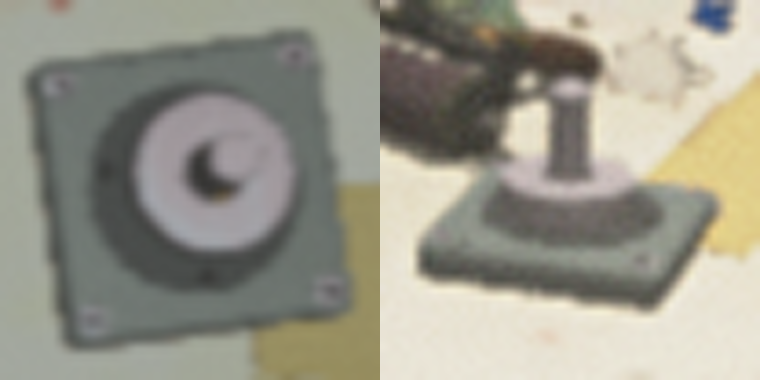

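The large collar lies flat and home on the base with the spindle standing through it (top crop around (215,170), side crop around (567,190)). Now the middle collar.

```bash
python3 -m jog '[[0,0,0,0.0005,0,0.05,100],[0,0,0,0,0,0.05,100],[0,0,0,0,0,0.028,100],[0,0,0,0,0,0,100],[0,0,0,0,0,0,45],[0,0,0,0,0,0,45],[0,0,0,0,0,0,45],[0,0,0,0,0,0,45],[0,0,0,0,0,0,45]]' 25 >/dev/null; python3 st.py
python3 -m jog '[[0,0,0,0,0,-0.02,45],[0,0,0,0,0,-0.05,45],[0,0,0,0,0,-0.06,45],[0,0,0,0,0,0,45],[0,0,0,0,0,0,45]]' 35 >/dev/null; python3 st.py
python3 - <<'E'
from h import *
s=cam("side"); q=proj(s,[.456,.266,.13])[0].astype(int); print(q)
b=s["pixels"][q[1]-45:q[1]+45,q[0]-50:q[0]+50,::-1]
cv2.imwrite("pics/g5.png",cv2.resize(b,(600,540),interpolation=cv2.INTER_CUBIC))
E
```

```text
18.32 p [0.4567 0.2667 0.0034] yaw 0.08 z [ 3.4e-03  6.0e-04 -1.0e+00] F [-1.34 -1.51  8.36] T [-0.307  0.144 -0.037] w 0.0499 gf 24.6 q6 107.0
18.95 p [0.4554 0.2664 0.1316] yaw 0.07 z [ 4.e-04 -1.e-04 -1.e+00] F [-0.3   0.31 -1.31] T [-0.034 -0.004  0.003] w 0.0484 gf 36.6 q6 107.0
[216 232]
```

View pics/g5.png

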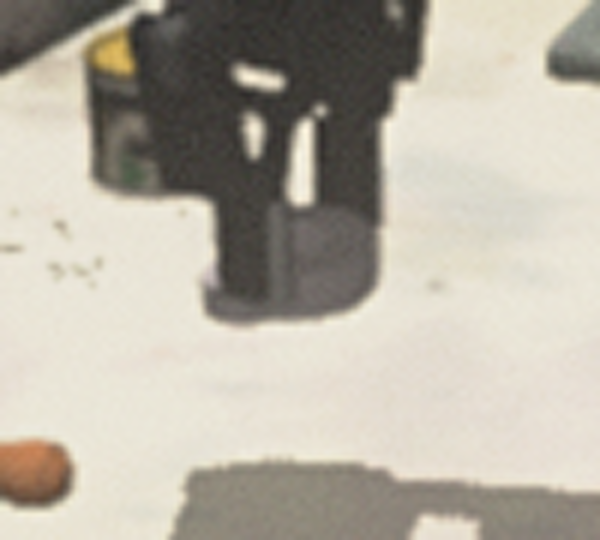

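The middle collar is held, spanning columns 205 to 378 of the crop. Its lower edge may slope a little, so I'll measure that edge numerically.

```bash
python3 - <<'E'
from h import *
s=cam("side"); P=observe()["position"]
g=cv2.resize(s["pixels"].mean(2).astype(np.float32),None,fx=4,fy=4,interpolation=cv2.INTER_CUBIC)
# collar lower edge: going down from row ~ v=225 to 245
for u in range(198,233,2):
    col=g[4*225:4*248,4*u+2]; k=np.where(col<150)[0]; print(u,225+k.max()/4 if len(k) else None,end="; ")
print()
# predicted lower outline of level collar at TCP
t=np.linspace(0,2*np.pi,721)
for name,dx,a in(("lvl",0,0),("tilt+5",0,.087),("tilt-5",0,-.087)):
    x=.025*np.cos(t);y=.025*np.sin(t)
    pt=np.c_[P[0]+x*np.cos(a),P[1]+y,P[2]-.002+x*np.sin(a)]
    q=proj(s,pt); print(name,[(u,round(q[abs(q[:,0]-u)<.5][:,1].max(),2)) for u in range(200,234,2) if (abs(q[:,0]-u)<.5).any()])
E
```

```text
198 None; 200 239.0; 202 240.25; 204 240.5; 206 240.75; 208 240.5; 210 240.25; 212 240.25; 214 240.25; 216 240.25; 218 240.0; 220 239.75; 222 239.0; 224 238.25; 226 237.25; 228 235.0; 230 None; 232 None; 
lvl [(204, np.float64(236.93)), (206, np.float64(238.31)), (208, np.float64(239.16)), (210, np.float64(239.71)), (212, np.float64(240.04)), (214, np.float64(240.21)), (216, np.float64(240.25)), (218, np.float64(240.19)), (220, np.float64(240.01)), (222, np.float64(239.67)), (224, np.float64(239.16)), (226, np.float64(238.47)), (228, np.float64(237.47)), (230, np.float64(235.84))]
tilt+5 [(204, np.float64(236.35)), (206, np.float64(237.97)), (208, np.float64(239.03)), (210, np.float64(239.77)), (212, np.float64(240.25)), (214, np.float64(240.58)), (216, np.float64(240.74)), (218, np.float64(240.77)), (220, np.float64(240.7)), (222, np.float64(240.47)), (224, np.float64(240.06)), (226, np.float64(239.45)), (228, np.float64(238.45)), (230, np.float64(236.82))]
tilt-5 [(204, np.float64(237.48)), (206, np.float64(238.65)), (208, np.float64(239.29)), (210, np.float64(239.66)), (212, np.float64(239.83)), (214, np.float64(239.85)), (216, np.float64(239.79)), (218, np.float64(239.6)), (220, np.float64(239.29)), (222, np.float64(238.84)), (224, np.float64(238.23)), (226, np.float64(237.43)), (228, np.float64(236.36)), (230, np.float64(234.67))]
```

```bash
python3 -m jog '[[0,0,0,0.0075,0.0473,0,45],[0,0,0,0.0075,0.0473,0,45],[0,0,0,0.0076,0.0473,0,45],[0,0,0,0.0076,0.0473,0,45],[0,0,0,0.0076,0.0473,0,45],[0,0,0,0.0076,0.0473,0,45],[0,0,0,0.0075,0.0473,0,45],[0,0,0,0.0076,0.0473,0,45],[0,0,0,0.0076,0.0473,0,45],[0,0,0,0.0075,0.0472,0,45]]' >/dev/null
python3 -m jog '[[0,0,0,0.0075,0.0473,0,45],[0,0,0,0,0,0,45],[0,0,0,0,0,0.04,45],[0,0,0,0,0,0,45],[0,0,0,0,0,0,45]]' >/dev/null; python3 st.py
python3 - <<'E'
from h import *
s=cam("side")
g=cv2.resize(s["pixels"].astype(np.float32).mean(2),None,fx=1,fy=1).astype(int)
print(g[164:182,262:296])
E
```

```text
20.93 p [ 0.5399 -0.2531  0.0924] yaw 0.11 z [ 7.e-04 -2.e-04 -1.e+00] F [-0.19  1.13 -0.35] T [0.025 0.077 0.055] w 0.0482 gf 36.8 q6 53.0
[[103 112 111 118 120 130 127 115 101  95  67  52  48  57  60  85  88  95
   95  92  88  82 106 162 213 216 212 214 215 213 217 205 154 100]
 [ 87  92  99 110 120 123 121 113  95  80  60  55  52  51  67  84  91  87
   88  90  88  84  94 149 210 217 211 206 214 217 217 218 199 158]
 [ 80  79  94 110 122 113  97  96  89  83  61  58  57  49  67  80  83  83
   91  91  92  91  93 143 209 214 201 182 208 217 211 214 222 217]
 [ 79  77  85  94 110 102  85  70  82  83  68  54  58  51  65  86  89  92
   99  99  99  94  92 136 202 201 199 194 198 202 176 184 220 227]
 [ 63  68  74  79  91  84  71  70  82  90  78  72  71  70  73  81  90  92
   96  97  95  91  89 144 198 207 204 202 199 190 178 198 224 227]
 [ 71  63  64  71  75  74  66  68  73  89  95  94  86  91  98  97  99 102
  101  99  97  91 113 158 201 207 207 207 205 196 178 183 213 222]
 [ 90  85  83  75  71  64  59  58  66  72  85  89  96  96  92  97  97  94
   92  98 106 135 160 193 206 206 210 20
[... 878 characters left out ...]
  68  70  68  81  90  96 139 205 215 219 223 209 138  95  96  95  96
  145 217 222 218 218 216 216 216 217 217 215 214 211 210 214 212]
 [ 60  64  72  77  92 101 108 156 218 221 217 217 205 136  92  94  94  98
  147 217 218 215 218 217 217 216 220 218 216 218 218 219 216 201]
 [ 65  62  71  74  80  86 106 168 214 218 214 216 202 124  86  93  94  98
  146 212 221 219 218 218 216 218 219 218 219 219 221 218 203 180]
 [ 67  59  67  63  66  72 123 189 218 219 215 220 206 128  90  96 101  96
  149 214 221 219 219 218 220 218 220 219 219 219 218 202 177 175]
 [ 59  58  65  63  63  80 136 200 221 220 220 222 202 127  92  98  95  98
  148 217 226 222 220 220 220 220 221 220 220 221 208 181 173 183]]
```

```bash
python3 -m jog '[[0,0,0,-0.001,0.0003,0.013,45],[0,0,0,0,0,0,45]]' >/dev/null; python3 st.py; python3 -m jog '[[0,0,0,0,0,0.003,45],[0,0,0,0,0,0,45]]' >/dev/null; python3 st.py;  python3 -m jog '[[0,0,0,0,0,0.0015,45],[0,0,0,0,0,0,45],[0,0,0,0,0,0,45]]' >/dev/null; python3 st.py; python3 -m jog '[[0,0,0,0,0,0.0015,45],[0,0,0,0,0,0,45],[0,0,0,0,0,0,45]]' >/dev/null; python3 st.py
```

```text
21.23 p [ 0.5381 -0.2535  0.078 ] yaw 0.07 z [-9.e-04  9.e-04 -1.e+00] F [ 0.72 -0.32 -0.98] T [ 0.009  0.031 -0.063] w 0.0484 gf 36.8 q6 53.0
21.48 p [ 0.5385 -0.2538  0.0757] yaw 0.07 z [ 3.e-04 -0.e+00 -1.e+00] F [ 0.24 -0.34 -0.72] T [ 0.007 -0.005  0.058] w 0.0486 gf 36.8 q6 53.0
21.85 p [ 0.5386 -0.2538  0.0743] yaw 0.07 z [ 5.e-04 -1.e-04 -1.e+00] F [-0.41  0.85 -0.78] T [0.055 0.067 0.023] w 0.0485 gf 36.8 q6 53.0
22.23 p [ 0.5386 -0.2538  0.0727] yaw 0.07 z [ 4.e-04 -1.e-04 -1.e+00] F [ 0.29 -0.02 -1.02] T [-0.034  0.034 -0.028] w 0.0488 gf 36.8 q6 53.0
```

```bash
python3 -m jog '[[0,0,0,0,0,0.002,45],[0,0,0,0,0,0,45]]' >/dev/null; python3 st.py; python3 -m jog '[[0,0,0,0,0,0.002,45],[0,0,0,0,0,0,45]]' >/dev/null; python3 st.py;  python3 -m jog '[[0,0,0,0,0,0.003,45],[0,0,0,0,0,0.003,45],[0,0,0,0,0,0,45],[0,0,0,0,0,0,45]]' >/dev/null; python3 st.py
```

```text
22.48 p [ 0.5385 -0.2538  0.0705] yaw 0.07 z [ 1.e-04  1.e-04 -1.e+00] F [ 0.7  -0.09 -0.7 ] T [-0.001 -0.035 -0.016] w 0.0487 gf 36.8 q6 53.0
22.73 p [ 0.5385 -0.2538  0.0685] yaw 0.07 z [ 1.e-04  1.e-04 -1.e+00] F [0.09 0.01 0.15] T [-0.041  0.056  0.006] w 0.0491 gf 36.8 q6 53.0
23.23 p [ 0.5386 -0.2538  0.0627] yaw 0.07 z [ 5.e-04 -1.e-04 -1.e+00] F [ 0.5   0.29 -1.25] T [ 0.001 -0.081  0.021] w 0.0484 gf 36.8 q6 53.0
```

```bash
python3 -m jog '[[0,0,0,0,0,0.007,45],[0,0,0,0,0,0.007,45],[0,0,0,0,0,0.006,45],[0,0,0,0,0,0,45]]' >/dev/null; python3 st.py; python3 -m jog '[[0,0,0,0,0,0.003,45],[0,0,0,0,0,0,45]]' >/dev/null; python3 st.py;python3 -m jog '[[0,0,0,0,0,0.0015,45],[0,0,0,0,0,0,45]]' >/dev/null; python3 st.py;python3 -m jog '[[0,0,0,0,0,0.001,45],[0,0,0,0,0,0,45]]' >/dev/null; python3 st.py
```

```text
23.73 p [ 0.5383 -0.2537  0.042 ] yaw 0.07 z [-6.e-04  7.e-04 -1.e+00] F [ 0.17 -0.45 -0.73] T [-0.054 -0.041 -0.001] w 0.0489 gf 36.8 q6 53.0
23.98 p [ 0.5385 -0.2538  0.0396] yaw 0.07 z [ 3.e-04  0.e+00 -1.e+00] F [-0.46 -0.58 -1.02] T [ 0.03   0.021 -0.008] w 0.0484 gf 36.8 q6 53.0
24.23 p [ 0.5386 -0.2538  0.0382] yaw 0.07 z [ 4.e-04 -1.e-04 -1.e+00] F [ 0.44  0.04 -0.58] T [-0.03   0.007 -0.03 ] w 0.0485 gf 36.8 q6 53.0
24.48 p [ 0.5386 -0.2539  0.0376] yaw 0.07 z [ 7.e-04 -4.e-04 -1.e+00] F [-1.56  1.09  3.12] T [ 0.112  0.195 -0.048] w 0.0487 gf 37.1 q6 53.0
```

```bash
python3 -m jog '[[0,0,0,0,0,0,100],[0,0,0,0,0,0,100],[0,0,0,0,0,0,100],[0,0,0,0,0,-0.01,100],[0,0,0,0,0,-0.05,100],[0,0,0,0,0,-0.05,100]]' >/dev/null; python3 st.py
python3 -m jog '[[0,0,0,0.0077,-0.0484,0,100],[0,0,0,0.0077,-0.0484,0,100],[0,0,0,0.0077,-0.0484,0,100],[0,0,0,0.0077,-0.0484,0,100],[0,0,0,0.0077,-0.0484,0,100],[0,0,0,0.0077,-0.0484,0,100],[0,0,0,0.0077,-0.0484,0,100],[0,0,0,0,0,0.04,100],[0,0,0,0,0,0,100],[0,0,0,0,0,0,100]]' >/dev/null; python3 st.py
python3 - <<'E'
from h import *
d=cam("top"); s=cam("side")
def crop(d,u,v,h): return cv2.resize(d["pixels"][v-h:v+h,u-h:u+h,::-1],(380,380),interpolation=cv2.INTER_CUBIC)
cv2.imwrite("pics/g6.png",np.hstack([crop(d,326,192,26),crop(s,278,188,26)]))
E
```

```text
25.23 p [ 0.5384 -0.2537  0.1491] yaw 0.07 z [ 3.e-04  0.e+00 -1.e+00] F [-0.02  0.31  0.3 ] T [ 0.029 -0.048 -0.048] w 0.0854 gf 0.0 q6 53.0
26.48 p [0.5926 0.0845 0.1087] yaw 0.03 z [ 2.1e-03 -2.0e-04 -1.0e+00] F [ 0.05 -0.18 -0.34] T [-0.005 -0.039 -0.05 ] w 0.0853 gf 0.0 q6 87.0
```

View pics/g6.png

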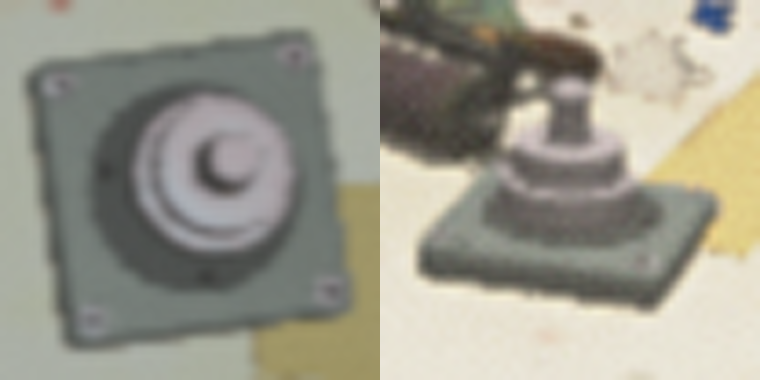

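Both collars lie flat and concentric. In the side crop the middle collar sits on the large one at about (567,165). Now the small collar.

```bash
python3 -m jog '[[0,0,0,0,-0.0005,0.05,100],[0,0,0,0,0,0.04,100],[0,0,0,0,0,0.0155,100],[0,0,0,0,0,0,100],[0,0,0,0,0,0,35],[0,0,0,0,0,0,35],[0,0,0,0,0,0,35],[0,0,0,0,0,0,35],[0,0,0,0,0,0,35],[0,0,0,0,0,0,35]]' 25 >/dev/null; python3 st.py
python3 -m jog '[[0,0,0,0,0,-0.02,35],[0,0,0,0,0,-0.05,35],[0,0,0,0,0,-0.06,35],[0,0,0,0,0,0,35],[0,0,0,0,0,0,35]]' 35 >/dev/null; python3 st.py
python3 -m jog '[[0,0,0,-0.0075,0.0484,0,35],[0,0,0,-0.0075,0.0484,0,35],[0,0,0,-0.0075,0.0484,0,35],[0,0,0,-0.0075,0.0484,0,35],[0,0,0,-0.0075,0.0484,0,35],[0,0,0,-0.0075,0.0484,0,35],[0,0,0,-0.0075,0.0484,0,35],[0,0,0,0,0,0,35],[0,0,0,0,0,0,35]]' >/dev/null; python3 st.py
```

```text
27.82 p [0.5926 0.0855 0.003 ] yaw 0.07 z [ 2.3e-03 -3.0e-04 -1.0e+00] F [-1.3  -0.23  6.93] T [-0.014  0.219 -0.04 ] w 0.0385 gf 24.6 q6 87.0
28.45 p [0.5915 0.0856 0.1312] yaw 0.07 z [-6.e-04 -0.e+00 -1.e+00] F [ 0.37  0.27 -0.93] T [-0.051 -0.008 -0.031] w 0.0383 gf 35.4 q6 87.0
29.57 p [ 0.5395 -0.2525  0.1304] yaw 0.06 z [-0.0018  0.0019 -1.    ] F [ 0.85 -0.28 -1.2 ] T [ 0.058 -0.007 -0.005] w 0.0379 gf 35.5 q6 53.0
```

Move to just above the spindle, then compare collar and spindle columns in the side view as before.

```bash
python3 -m jog '[[0,0,0,0,0.001,0.038,35],[0,0,0,0,0,0,35],[0,0,0,0,0,0,35]]' >/dev/null; python3 st.py
python3 - <<'E'
from h import *
s=cam("side"); P=observe()["position"]
g=s["pixels"].astype(float).mean(2).astype(int)
print(g[163:180,264:292]); print(proj(s,[P-[0,0,.003]]),proj(s,[[.5405,-.2535,.074]]))
E
```

```text
29.95 p [ 0.5405 -0.2537  0.0946] yaw 0.13 z [ 1.e-03 -4.e-04 -1.e+00] F [-0.01 -0.46 -0.56] T [-0.015 -0.005  0.   ] w 0.0378 gf 35.6 q6 53.0
[[104 111 118 121 124 126 153 185 133  60  50  53  51  73  91  90  89  88
   80  86 142 211 217 214 211 212 214 213]
 [111 114 121 128 126 122 128 140  97  59  55  56  55  72  90  90  94  88
   88  95 151 210 215 214 213 214 213 215]
 [100 113 122 119 122 121 115 111  83  56  55  56  57  68  88  87  94  94
   92 102 156 213 218 214 210 208 214 217]
 [ 93 117 125 114  99  99  93  91  78  57  54  57  58  72  89  87  95 100
   93 100 157 213 219 211 201 183 209 218]
 [ 85  91 102 100  81  75  79  80  81  72  66  62  68  78  85  85  98  96
   90 100 154 209 213 198 197 191 198 200]
 [ 76  81  83  87  73  60  59  71  81  88  92  87  88  94  94  92  99  98
   99 115 150 194 207 204 204 205 199 188]
 [ 64  63  72  75  68  58  61  61  71  80  84  90  91  97  96  98  90  89
  118 163 172 197 207 206 207 207 205 196]
 [ 81  75  65  67  67  68  56  62  58  65  65  68  73  74  80  81  74  79
  136 200 201 206 206 208 207 205 204 201]
 [114 109  80  69  56
[... 392 characters left out ...]
 92 123 186
  209 192 194 193 200 206 199 198 201 196]
 [ 63  58  62  57  57  63  87  99 128 140 135 104  91  95  97  94 133 196
  215 210 211 213 215 208 192 193 194 198]
 [ 68  62  68  68  69  95 139 160 197 217 199 130  98  95  98  96 142 209
  222 219 217 217 219 217 210 211 212 207]
 [ 64  69  75  85  96 140 205 219 225 224 203 135  98  98  95 103 148 214
  221 222 217 218 218 216 219 216 216 213]
 [ 71  76  93  99 111 156 216 219 208 201 164 121  90 105  94  93 138 201
  215 216 220 217 217 217 215 214 218 213]
 [ 67  72  80  85 111 166 195 168 149 126 107  93  89  98  95  92 100 125
  152 185 207 213 218 221 219 217 217 218]]
[[278.21217709 167.60309136]] [[278.01498972 173.05975012]]
```

```bash
python3 -m jog '[[0,0,0,0.0004,0,0.014,35],[0,0,0,0,0,0,35],[0,0,0,0,0,0,35]]' >/dev/null; python3 st.py; python3 -m jog '[[0,0,0,0,0,0.003,35],[0,0,0,0,0,0,35]]' >/dev/null; python3 st.py;  python3 -m jog '[[0,0,0,0,0,0.0015,35],[0,0,0,0,0,0,35],[0,0,0,0,0,0,35]]' >/dev/null; python3 st.py; python3 -m jog '[[0,0,0,0,0,0.0015,35],[0,0,0,0,0,0,35],[0,0,0,0,0,0,35]]' >/dev/null; python3 st.py
```

```text
30.38 p [ 0.5404 -0.2544  0.0797] yaw 0.07 z [ 3.e-04 -1.e-04 -1.e+00] F [-0.27  0.1  -1.07] T [ 0.018 -0.05  -0.014] w 0.0382 gf 35.6 q6 53.0
30.62 p [ 0.5403 -0.2543  0.0766] yaw 0.07 z [ 2.e-04  1.e-04 -1.e+00] F [-0.38 -0.43 -0.69] T [-0.007 -0.003 -0.055] w 0.0382 gf 35.6 q6 53.0
31.0 p [ 0.5404 -0.2543  0.0752] yaw 0.07 z [ 4.e-04 -0.e+00 -1.e+00] F [ 0.03  0.05 -0.71] T [-0.003 -0.013  0.01 ] w 0.0382 gf 35.6 q6 53.0
31.38 p [ 0.5404 -0.2543  0.0737] yaw 0.07 z [ 3.e-04 -1.e-04 -1.e+00] F [-0.63  0.26 -0.75] T [-0.01   0.017 -0.002] w 0.038 gf 35.6 q6 53.0
```

```bash
python3 -m jog '[[0,0,0,0,0,0.002,35],[0,0,0,0,0,0,35]]' >/dev/null; python3 st.py; python3 -m jog '[[0,0,0,0,0,0.002,35],[0,0,0,0,0,0,35]]' >/dev/null; python3 st.py;  python3 -m jog '[[0,0,0,0,0,0.002,35],[0,0,0,0,0,0.002,35],[0,0,0,0,0,0,35],[0,0,0,0,0,0,35]]' >/dev/null; python3 st.py
```

```text
31.62 p [ 0.5403 -0.2543  0.0715] yaw 0.07 z [ 1.e-04  2.e-04 -1.e+00] F [ 0.07 -0.28 -0.14] T [0.055 0.03  0.016] w 0.0384 gf 35.6 q6 53.0
31.88 p [ 0.5403 -0.2543  0.0695] yaw 0.07 z [ 1.e-04  1.e-04 -1.e+00] F [-0.08 -0.64 -0.9 ] T [ 0.019 -0.065  0.057] w 0.0382 gf 35.6 q6 53.0
32.38 p [ 0.5404 -0.2543  0.0657] yaw 0.07 z [ 4.e-04 -1.e-04 -1.e+00] F [-0.64  0.26 -0.81] T [-0.087  0.073  0.005] w 0.0384 gf 35.6 q6 53.0
```

```bash
python3 -m jog '[[0,0,0,0,0,0.005,35],[0,0,0,0,0,0.004,35],[0,0,0,0,0,0,35]]' >/dev/null; python3 st.py; python3 -m jog '[[0,0,0,0,0,0.0015,35],[0,0,0,0,0,0,35]]' >/dev/null; python3 st.py;python3 -m jog '[[0,0,0,0,0,0.001,35],[0,0,0,0,0,0,35]]' >/dev/null; python3 st.py;python3 -m jog '[[0,0,0,0,0,0.001,35],[0,0,0,0,0,0,35]]' >/dev/null; python3 st.py
```

```text
32.75 p [ 0.5402 -0.2542  0.0562] yaw 0.07 z [-3.e-04  5.e-04 -1.e+00] F [ 0.52  0.42 -1.7 ] T [-0.001  0.043  0.018] w 0.0383 gf 35.6 q6 53.0
33.0 p [ 0.5404 -0.2543  0.0552] yaw 0.07 z [ 3.e-04 -0.e+00 -1.e+00] F [-0.11  0.32 -0.47] T [-0.023 -0.04   0.028] w 0.0382 gf 35.6 q6 53.0
33.25 p [ 0.5404 -0.2543  0.0542] yaw 0.07 z [ 4.e-04 -0.e+00 -1.e+00] F [-0.51 -0.9  -0.78] T [-0.014  0.001 -0.013] w 0.0382 gf 35.6 q6 53.0
33.5 p [ 0.5404 -0.2543  0.0532] yaw 0.07 z [ 4.e-04 -0.e+00 -1.e+00] F [-0.89 -0.19 -1.28] T [-0.013 -0.013 -0.006] w 0.038 gf 35.6 q6 53.0
```

```bash
python3 -m jog '[[0,0,0,0,0,0.0007,35],[0,0,0,0,0,0,35]]' >/dev/null; python3 st.py;python3 -m jog '[[0,0,0,0,0,0.0006,35],[0,0,0,0,0,0,35]]' >/dev/null; python3 st.py
```

```text
33.75 p [ 0.5404 -0.2543  0.0531] yaw 0.08 z [ 7.e-04 -4.e-04 -1.e+00] F [-1.5   0.75  4.63] T [0.235 0.221 0.05 ] w 0.0384 gf 36.1 q6 53.0
34.0 p [ 0.5404 -0.2544  0.053 ] yaw 0.08 z [ 1.e-03 -7.e-04 -1.e+00] F [-3.03  2.22  9.89] T [ 0.35   0.585 -0.01 ] w 0.0383 gf 36.5 q6 53.0
```

Home. Release, lift, move aside and check.

```bash
python3 -m jog '[[0,0,0,0,0,-0.0006,35],[0,0,0,0,0,0,100],[0,0,0,0,0,0,100],[0,0,0,0,0,0,100],[0,0,0,0,0,-0.01,100],[0,0,0,0,0,-0.05,100],[0,0,0,0,0,-0.05,100],[0,0,0,-0.02,-0.045,0,100],[0,0,0,-0.02,-0.045,0,100]]' >/dev/null
python3 -m jog '[[0,0,0,-0.02,-0.045,0,100],[0,0,0,-0.02,-0.045,0,100],[0,0,0,0,-0.045,0,100],[0,0,0,0,-0.045,0,100],[0,0,0,0,0,0,100],[0,0,0,0,0,0,100]]' >/dev/null; python3 st.py
python3 - <<'E'
from h import *
d=cam("top"); s=cam("side")
def crop(d,u,v,h): return cv2.resize(d["pixels"][v-h:v+h,u-h:u+h,::-1],(380,380),interpolation=cv2.INTER_CUBIC)
cv2.imwrite("pics/g7.png",np.hstack([crop(d,326,192,26),crop(s,278,188,26)]))
E
```

```text
35.88 p [0.4602 0.0153 0.1629] yaw 0.09 z [ 1.3e-03 -4.0e-04 -1.0e+00] F [-0.36 -0.39 -0.39] T [-0.006 -0.05  -0.06 ] w 0.0859 gf 0.0 q6 77.0
```

View pics/g7.png

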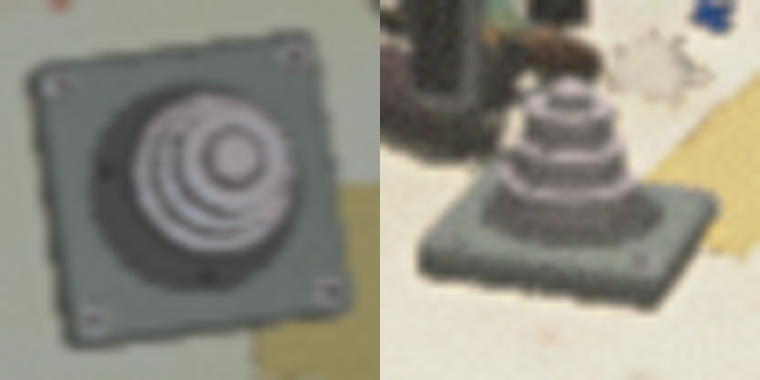

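The three collars are stacked flat on the spindle, large, then middle, then small, with the spindle tip showing at about (567,90) in the side crop.

```bash
python3 -c "
from rig import job
print(job.close_job())"
```

```text
the job is handed in; nothing more can be done
None
```

The large, middle and small collars are stacked flat and home on the spindle in that order and released. The job was handed in at about 36 s; the hand-in call gave no verdict.

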